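Centre the tower plinth on the floating drill plate and clamp it

TASK

The wooden plinth of the model tower lies off-centre between the two guide rails of the floating drill plate. With gentle taps on its ends, drive it along the rails until its centre line is about a centimetre beyond the plate's centre line and let go, then tap it back from the opposite end (and again from either end as needed) until, let go of, its line stands on the plate's line; then swing the hold-down clamp over, press its foot firmly but not hard onto the plinth, and back away. Leave the other things on the bench alone.

Things in the scene. Friction and masses are not known exactly. Their poses are not given: they have to be found in the camera images.
- mark (a point): centre of the top of the floating aluminium plate, on its scored centre line (thin dark line along x, also on both rails). x points across the plate from the robot's side to the clamp, y along the rails, z up. Plate 184 x 280 x 10 mm (x from -76 to +108 mm), top 40 mm above the bench. The rails, 8 mm wide and 8 mm high, run along y, inner faces at x = +-53.5 mm
- plate (a joint): shift in m of the floating plate (with rails, clamp and point mark) along its y from rest; 0 at rest. It rides on soft rubber buffers, gives along y only, about 350 N/m, with stops at +-22 mm, and returns when let go: pushing the plinth first shifts the plate
- jig: fixed steel base under the plate, 240 x 360 x 12 mm; origin on the bench below the plate's centre mark (at rest), axes as the plate's
- plinth_mid (a point): centre (half-way up) of the loose wooden plinth, 104 (x) x 120 (y) x 45 mm high, too wide to grip; lower 30 mm full size (push there), upper 15 mm stepped in 6 mm all round. Lies on the plate between the rails, 1.5 mm play each side, axes as the plate's; short dark lines on its top mark y = 0. Starts 20 to 40 mm off the mark towards the plate's +y
- plinth: the same plinth, origin at the centre of its underside. Weighs 0.45 to 0.75 kg; a steady push of about 2 to 6 N slides it on the plate. Its glued joints are fragile: pushes and knocks must stay under 15 N
- clamp (a joint): angle in rad of the hold-down clamp: 0 = closed, its foot pressed on the plinth's top; 1.57 = upright; starts at 1.45 to 1.8; stays where left (stiff hinge, about 2 N at the tip). Hinge axis parallel to the plate's y, at x = +85 mm, z = +55 mm from point mark. Closed, the arm points to -x
- clamp_foot (a point): centre of the underside of the clamp's sprung rubber foot, 20 mm round, 85 mm out from the hinge axis, 14.5 mm below the arm's middle plane; springs in by up to 7 mm, 1500 N/m. It meets the plinth's top at about 0.05 rad and presses with about 6 N at 0; a press of 4 to 8 N is right, over 30 N dents the wood
- clamp_tip (a point): middle of the round cross handle (12 mm thick, 60 mm long along y) at the end of the clamp arm, 107 mm from the hinge axis. The arm is a flat steel bar, 18 mm wide (y) and 10 mm thick, in line with the hinge axis
- collar: small steel collar, 26 mm across, 10 mm high, on the jig's base; to be left alone
- dowel: upright wooden dowel stub, 14 mm thick, 30 mm high, on the jig's base; to be left alone
- tape: roll of paper tape lying flat, 90 mm across, 24 mm high; to be left alone
- carton: flat cardboard carton, 110 x 160 x 45 mm; to be left alone
- driver: screwdriver lying on the bench; to be left alone
- gluejar: closed jar, 60 mm across, 70 mm high; to be left alone
- relaytray: white tray with relays, 130 x 170 x 45 mm; to be left alone
Mind the look-alikes: they are no part of the job. Leave any green or purple look-alike of the plinth alone.

How it is judged:
On the way, in this order (a step that is already met when the one before it is completed fails the run):
1. the plinth, let go of, lies 3 to 25 mm beyond the plate's line on the side away from its start, clamp still up (y of plinth_mid in the frame of mark between -0.025 and -0.003 m and value of joint clamp above 1 rad and contact force between the fingers and plinth below 0.05 N and linear speed of plinth below 0.01 m/s), for 0.2 s.
2. tapped back, the plinth, let go of, lies with its line within 3 mm of the plate's line, clamp still up (y of plinth_mid in the frame of mark between -0.003 and 0.003 m and value of joint clamp above 1 rad and contact force between the fingers and plinth below 0.05 N and linear speed of plinth below 0.01 m/s), for 0.2 s.
3. the clamp's foot is pressed onto the plinth with more than 3 N (contact force between clamp and plinth above 3 N), for 0.05 s.
At the end, for the whole second after the job is handed in: the plinth lies flat and at rest between the rails with its centre line within 3 mm of the plate's centre line, and the clamp is closed onto it (within 0.07 rad of 0) (y of plinth_mid in the frame of mark between -0.003 and 0.003 m and value of joint clamp between -0.07 and 0.07 rad and angle between plinth_mid's own z axis and vertical below 0.04 rad and linear speed of plinth below 0.01 m/s); the robot touches nothing.
It fails at once if the gripper presses on the plinth with more than 15 N (contact force between any of the fingers, the arm and plinth above 15 N).
It fails at once if the clamp's foot presses on the plinth with more than 30 N (contact force between clamp and plinth above 30 N).
It fails at once if another thing on the bench is moved by more than 20 mm (distance of any of collar, dowel, tape, carton, driver, gluejar, relaytray from where it was at the start of the episode above 0.02 m).
It also fails if it takes over 67 s, if anything falls off the work surface, if the arm or the gripper's body presses on something with over 40 N, if the wrist force passes 120 N, or if a joint passes its speed limit or range.

ROBOT

A 6-joint arm with a two-finger parallel gripper is mounted at the origin on the work surface. World frame = base frame: x ahead of the robot, y to its left, z up, the work surface at z = 0. Lengths are in m, angles in rad, forces in N, time in s.
With the tool pointing down it reaches from about 0.35 to 0.925 m from the base axis. Payload 6.4 kg.
Tool frame: the origin (TCP) lies at the very end of the fingers, on their centre line; the grasp point (between the pads) lies 19 mm behind it; z points along the fingers, y is the line along which they close (so a half turn about z gives the same grasp; the last joint's range is limited). The gripper opens to 94 mm and grips with 3 to 60 N. Pads are 16 mm wide; open, the fingers measure 119 mm over their backs; the gripper's body (75 mm by 177 mm) begins 78 mm behind the grasp point.
Start: joints at [1.134, 0.245, 1.558, -0, 1.339, -0.174], TCP at [0.169, 0.628, 0.205] pointing down, gripper open.
Joint ranges: [-3.13, 3.13], [-1.02, 2.26], [0.13, 2.54], [-0.95, 4.09], [0.21, 2.88], [-2.74, 2.74]. Speed limits (rad/s): [2.57, 2.57, 3.14, 3.14, 3.14, 3.14].

INTERFACE

Orientations are given as [roll, pitch, yaw] about the fixed x, y, z axes, in that order (R = Rz(yaw) Ry(pitch) Rx(roll)).
In Python, from rig import * gives the robot as it stands. Calls block until the motion is done:
- reach(position, orientation): joint-space move of the TCP to a pose.
- servo_line(position, v=0.15, attitude=None, force_limit=None): straight line of the TCP; attitude=None keeps the orientation; v is the mean speed in m/s. With force_limit (N) it stops when the force on the tool has changed by that much, and returns True; else False.
- goto_joints(angles): joint-space move.
- gripper_to(opening, grasp_force=None): finger opening in m; grasp_force is the grip in N (None keeps the last); returns when the fingers have stopped.
- dwell(seconds).
- solve_ik(position, orientation): joint angles nearest the present ones, or None.
- get_image(name): name is "scene" or "side" or "wrist"; returns the picture (480x640x3 uint8, blue, green, red); there is no depth.
- camera_model(name): a dict with "intrinsics" (3x3 intrinsics, pixels), "xyz" and "attitude" of the camera in the world; the wrist camera has in their place "tool_from_camera" (4x4, takes a point from camera to tool coordinates, whose origin is the TCP and whose axes are the flange's). Camera axes: x right, y up, looking along -z (the intrinsics and any distortion apply to the point x, -y, -z); pixel columns grow to the right and rows downward; lengths in m; the calibration is good to about 2 mm. A picture is of the moment at which its call begins: read the wrist's pose just before it. camera_model takes no time and is no camera call.
A pose or a line that the arm cannot do raises IKError and nothing moves.
- hand_in(): hands the job in; it is judged then, once.
Readings, each from a call of its own:
- read_t(): time.
- read_joints(): joint angles.
- read_joint_vel(): joint speeds.
- read_tau(): joint torques, N m.
- read_position(): TCP position.
- read_tool_rot(): TCP orientation.
- read_force(): force on the tool from outside, world axes, zero at the start.
- read_ft_torque(): the same for the moment, N m.
- read_opening(): finger opening in m.
- read_grasp_force(): force on a finger pad.
Only numpy, scipy, OpenCV 4.12 (cv2) and the standard library are available. Lean on these libraries where they do the work, as an engineer would, in place of code of your own. Each camera call takes 0.05 s, during which the arm holds its last target. There are 200 camera calls.

## Working session

There is one attempt and no reset: what is moved stays moved. The work goes in short steps, each a Python script; the robot and the scene stay as the last script left them, time stands still between calls to the robot, and variables do not carry over. Pictures are saved under pics/ and viewed, at most 10 in all, crops included, and the job is handed in when it is done.

```bash
mkdir -p pics; ls; python3 - <<'E'
from rig import *
import cv2
for n in("scene","side"):
    cv2.imwrite(f"pics/{n}0.png",get_image(n)); m=camera_model(n); print(n,m)
print(camera_model("wrist"),read_t(),read_position(),read_tool_rot())
E
```

```text
pics
scene {'intrinsics': array([[592.50018012,   0.        , 310.05174319],
       [  0.        , 592.50018012, 230.90912132],
       [  0.        ,   0.        ,   1.        ]]), 'xyz': array([1.63528414, 0.5263175 , 1.10479459]), 'attitude': array([0.85852524, 0.00911051, 1.95680095])}
side {'intrinsics': array([[497.76044171,   0.        , 324.12265855],
       [  0.        , 497.76044171, 236.48259527],
       [  0.        ,   0.        ,   1.        ]]), 'xyz': array([0.36260909, 0.9998449 , 1.17122624]), 'attitude': array([ 0.72891303,  0.01996668, -3.01287   ])}
{'intrinsics': array([[360.08132236,   0.        , 318.4268709 ],
       [  0.        , 360.08132236, 239.84447628],
       [  0.        ,   0.        ,   1.        ]]), 'tool_from_camera': array([[-1.28413058e-03,  9.61017950e-01,  2.76483002e-01,
         7.94402680e-02],
       [ 9.99999170e-01,  1.26242757e-03,  2.56485767e-04,
         6.10558870e-04],
       [-1.02552340e-04,  2.76483102e-01, -9.61018774e-01,
        -1.79019621e-01],
       [ 0.00000000e+00,  0.00000000e+00,  0.00000000e+00,
         1.00000000e+00]])} 0.1 [0.16863006 0.62721475 0.20449778] [-3.13998284e+00 -2.82736919e-04  2.87881171e+00]
```

View pics/scene0.png

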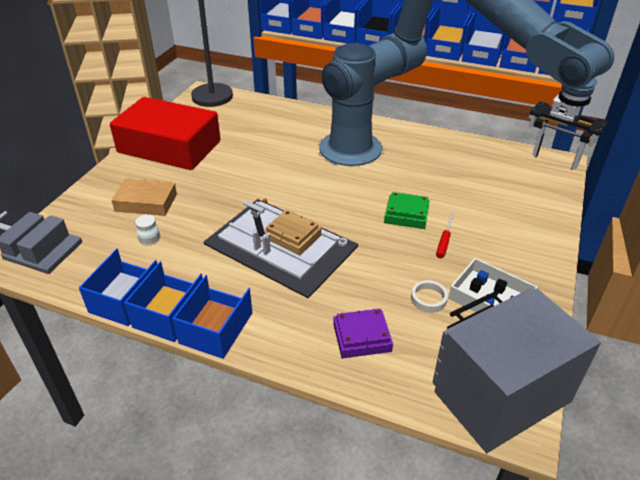

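View pics/side0.png

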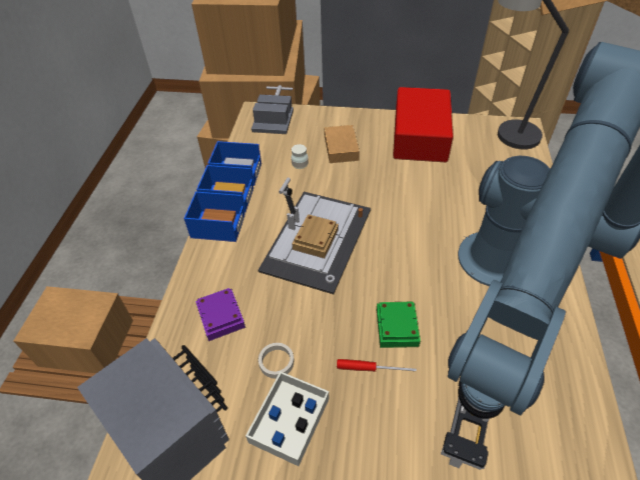

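The wooden plinth on the plate is at scene (294,230) and side (315,235). Things it could be mistaken for are the green copy at scene (407,209), the purple copy at (362,332) and the cardboard carton at (145,196). I choose the wooden one between the rails. The upright clamp is at scene (257,225). The collar is near (343,241) and the dowel near (265,201).

```bash
cat > h.py <<'E'
from rig import *
import numpy as np, cv2
from scipy.spatial.transform import Rotation as R
def pose(n):
    m=camera_model(n);K=m["intrinsics"]
    if n=="wrist":
        T=np.eye(4);T[:3,:3]=R.from_euler("xyz",read_tool_rot()).as_matrix();T[:3,3]=read_position()
        T=T@m["tool_from_camera"]
    else:
        T=np.eye(4);T[:3,:3]=R.from_euler("xyz",m["attitude"]).as_matrix();T[:3,3]=m["xyz"]
    return K,T
def cast(K,T,px,z):
    px=np.atleast_2d(px).astype(float)
    d=np.c_[(px[:,0]-K[0,2])/K[0,0],-(px[:,1]-K[1,2])/K[1,1],-np.ones(len(px))]@T[:3,:3].T
    return T[:3,3]+d*((z-T[2,3])/d[:,2])[:,None]
def proj(K,T,p):
    q=(np.atleast_2d(p)-T[:3,3])@T[:3,:3]
    return np.c_[K[0,2]+K[0,0]*q[:,0]/-q[:,2],K[1,2]-K[1,1]*q[:,1]/-q[:,2]]
E
python3 - <<'E'
from h import *
for n,c in(("scene",(281,245)),("side",(316,240))):
    im=cv2.imread(f"pics/{n}0.png");K,T=pose(n)
    hsv=cv2.cvtColor(im,cv2.COLOR_BGR2HSV)
    m=((hsv[...,2]<85)&(hsv[...,1]<90)).astype(np.uint8)
    w=np.zeros_like(m);w[c[1]-60:c[1]+60,c[0]-85:c[0]+85]=1
    cs,_=cv2.findContours(m*w,cv2.RETR_EXTERNAL,cv2.CHAIN_APPROX_NONE)
    k=max(cs,key=cv2.contourArea);h=cv2.convexHull(k)
    P=cast(K,T,h[:,0],0.012)[:,:2]
    r=cv2.minAreaRect(P.astype(np.float32));print(n,r,cv2.boxPoints(r).tolist())
    # plinth side/top: wood mask
    m=(cv2.inRange(hsv,(8,70,90),(25,255,255))//255)*0
E
python3 - <<'E'
import cv2
a=cv2.imread('pics/scene0.png')[185:300,195:365];b=cv2.imread('pics/side0.png')[170:300,245:385]
a=cv2.resize(a,(680,460)[:2])[:, :400*2];b=cv2.resize(b,None,fx=4,fy=4)
cv2.imwrite('pics/crop.png',cv2.resize(a,(800,541)))
E
```

```text
scene ((0.5470279455184937, -0.015950411558151245), (0.35893383622169495, 0.24073874950408936), 76.86766052246094) [[0.38903141021728516, -0.1633758395910263], [0.6234743595123291, -0.21807192265987396], [0.7050244808197021, 0.13147501647472382], [0.4705815315246582, 0.18617109954357147]]
side ((0.5399490594863892, -0.015398666262626648), (0.3627488315105438, 0.23758304119110107), 76.70782470703125) [[0.3826389014720917, -0.16460193693637848], [0.6138571500778198, -0.21922627091407776], [0.6972591876983643, 0.13380460441112518], [0.4660409688949585, 0.18842893838882446]]
```

View pics/crop.png

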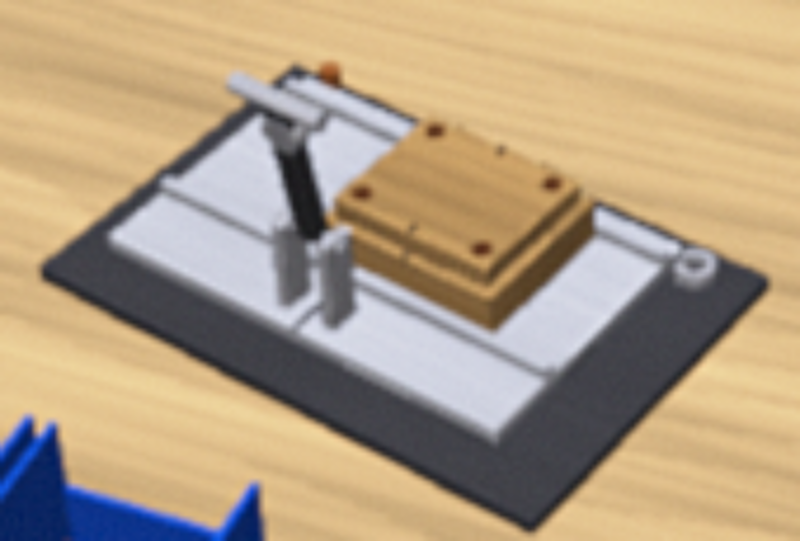

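The crop confirms the wooden plinth between the rails. Its top line marks are at crop (500,150) and (412,228), and the clamp is upright, with its cross handle at (275,100). The dowel (330,72) and the collar (693,266) are on the base. Next I move the wrist camera above the plate.

```bash
cat >> h.py <<'E'
C=np.array([0.5435,-0.0157]);A=-0.2308
def setref(c,a):
    global C,A
    C=np.array(c);A=a
def W(x,y,z):  # plate -> world
    return [C[0]+x*np.cos(A)-y*np.sin(A),C[1]+x*np.sin(A)+y*np.cos(A),z]
def L(P):
    d=np.atleast_2d(P)[:,:2]-C
    return np.c_[d[:,0]*np.cos(A)+d[:,1]*np.sin(A),-d[:,0]*np.sin(A)+d[:,1]*np.cos(A)]
def ori(): return [np.pi,0,np.pi+A]
E
python3 - <<'E'
from h import *
reach(W(-0.03,0,0.26),ori()); gripper_to(0)
dwell(.2)
K,T=pose("wrist");im=get_image("wrist");cv2.imwrite("pics/w1.png",im)
np.savez("w1.npz",K=K,T=T)
print(read_t(),L(read_position()),read_position(),read_force())
for nm,p in dict(mark=W(0,0,.04),lineL=W(-.0575,0,.048),lineE=W(-.076,0,.04),c1=W(-.076,-.14,.04),c2=W(-.076,.14,.04),pl=W(-.046,.03,.085)).items(): print(nm,proj(K,T,[p]).round(0))
E
```

```text
4.3417 [[-3.00036267e-02 -1.10589228e-05]] [ 0.51428943 -0.00884724  0.25998315] [0.32498701 0.75114895 0.39216992]
mark [[318. 235.]]
lineL [[318. 186.]]
lineE [[318. 168.]]
c1 [[190. 168.]]
c2 [[446. 168.]]
pl [[348. 203.]]
```

View pics/w1.png

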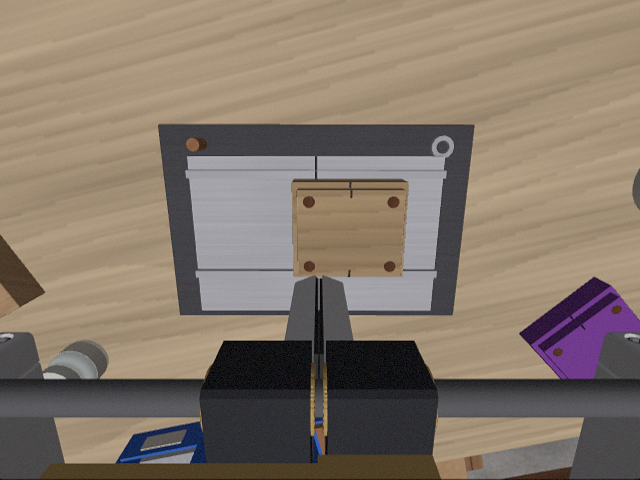

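The wrist view shows the plate line at column 316 (rows 155–178) and the plinth line at column 350, so the plinth sits about 35 mm towards +y. The plate's near edge is at row 155 and the base corners are at (159,125), (474,125), (453,315) and (180,315). I cast these for a better reference.

```bash
python3 - <<'E'
from h import *
d=np.load("w1.npz");K,T=d["K"],d["T"]
im=cv2.imread("pics/w1.png")
print("base",L(cast(K,T,[(159,125),(474,125),(453,315),(180,315)],.012)).round(4).tolist())
print("plate",L(cast(K,T,[(188,155),(446,155),(316,155),(431,310),(202,310)],.040)).round(4).tolist())
print("railtop",L(cast(K,T,[(187,170),(446,170),(187,178),(316,174)],.048)).round(4).tolist())
print("plinth top",L(cast(K,T,[(298,191),(406,191),(403,276),(294,276),(351,192),(349,273)],.085)).round(4).tolist())
print("plinth step",L(cast(K,T,[(293,180),(407,180)],.07)).round(4).tolist())
# two-view heights: scene/side triangulation of dowel-like? use plinth top corners
g=cv2.cvtColor(im,6)
print(g[163,308:325],g[174,308:325],g[192,342:360],g[184,342:360])
for n in("scene","side"):
    K,T=pose(n)
    print(n,proj(K,T,[W(-.12,-.18,.012),W(-.12,.18,.012),W(.12,.18,.012),W(.12,-.18,.012)]).round(0).tolist())
E
```

```text
base [[-0.1219, -0.1796], [-0.1214, 0.1764], [0.1163, 0.177], [0.1158, -0.1814]]
plate [[-0.0902, -0.1403], [-0.0898, 0.1383], [-0.09, -0.0021], [0.0947, 0.1378], [0.0943, -0.1419]]
railtop [[-0.0749, -0.1401], [-0.0745, 0.1371], [-0.0664, -0.141], [-0.0705, -0.0021]]
plinth top [[-0.0577, -0.0196], [-0.0575, 0.0867], [0.0322, 0.0895], [0.032, -0.0253], [-0.0566, 0.0326], [0.0287, 0.0325]]
plinth step [[-0.0667, -0.0254], [-0.0665, 0.0907]]
[159 159 160 158 162 162 166  27  51 145 162 162 162 159 163 161 160] [166 164 164 162 165 163 171  30  53 146 167 164 163 161 166 163 162] [127 126 125 126 124 126 124 129  86  40  90 129 125 128 127 125 123 127] [125 128 125 126 126 129 129  87  43 105 126 128 126 128 127 126 127 130]
scene [[258.0, 198.0], [359.0, 244.0], [309.0, 297.0], [203.0, 242.0]]
side [[370.0, 208.0], [332.0, 293.0], [256.0, 271.0], [302.0, 192.0]]
```

```bash
cat >> h.py <<'E'
setref(W(-.0133,-.0018,0)[:2],A)
def fy():
    f=[]
    for _ in range(4): f.append(read_force());dwell(.02)
    f=np.mean(f,0);return -f[0]*np.sin(A)+f[1]*np.cos(A)
def here(): return L(read_position())[0]
def measure(name=None):
    """plinth line y - plate line y, from the wrist camera"""
    K,T=pose("wrist");im=get_image("wrist")
    if name: cv2.imwrite(f"pics/{name}.png",im)
    g=cv2.cvtColor(im,6).astype(float)
    def line(xs,z,y0,half):
        o=[]
        for x in xs:
            u,v=proj(K,T,[W(x,y0,z)])[0];r=int(round(v));c=np.arange(int(u)-half,int(u)+half+1)
            p=g[r,c];w=np.clip(np.median(p)-p-35,0,None);j=np.argmax(w)
            k=slice(max(j-2,0),j+3)
            if w[k].sum()>0:o.append(L(cast(K,T,[((w*c)[k].sum()/w[k].sum(),r)],z))[0,1])
        return o
    a=line((-.071,-.068,-.065),.040,0,15)
    b=line((-.044,-.042,-.040),.085,GUESS,22)
    print("plate",np.round(a,4),"plinth",np.round(b,4)," rel",round(float(np.median(b)-np.median(a)),5),"t",round(read_t(),1))
    return np.median(b)-np.median(a)
GUESS=0.0
def push(s,target,y0,F0=None,fl=11,lim=25):
    """s=+1: at the +y end pushing to -y. advances until estimated rel passes target; y0 = half length + half finger"""
    b=fy();hit=None
    for i in range(lim):
        y=here()[1];F=abs(fy()-b)
        rel=y-s*y0+s*F/350
        print(f"y {y:.4f} F {F:.2f} rel {rel:.4f}")
        if F>.8 and s*(rel-target)<=.0004: break
        step=np.clip(s*(rel-target) if F>.8 else .004,.0015,.008)
        if servo_line(W(0,y-s*step,read_position()[2]),v=.025,force_limit=fl): print("force stop",fy()-b)
    return fy()-b
E
python3 - <<'E'
import h
from h import *
h.GUESS=.0345
measure()
reach(W(0,.128,.16),ori())
servo_line(W(0,.128,.056),v=.12)
b=fy();print("base",b)
t=servo_line(W(0,.09,.056),v=.02,force_limit=1.5)
print(t,here(),fy()-b,read_t())
E
```

```text
plate [-0.0009 -0.0009 -0.0009] plinth [0.0343 0.0343 0.0344]  rel 0.03521 t 4.4
base 0.3910109567950693
True [-0.0004316   0.10512605] -0.4511733563430209 7.375
```

```bash
python3 - <<'E'
from h import *
b=.39
for y in (.103,.100,.096,.091):
    t=servo_line(W(0,y,.056),v=.025,force_limit=9);print(t,here()[1].round(4),round(fy()-b,2))
print(read_force(),read_t())
E
```

```text
False 0.103 0.39
False 0.0999 0.51
False 0.0959 0.84
False 0.0908 1.22
[ 0.59223275  1.24020678 -1.12214236] 8.825
```

```bash
python3 - <<'E'
from h import *
im=get_image("scene")[185:300,195:365];cv2.imwrite("pics/s2.png",cv2.resize(im,(800,541)))
print([round(fy(),2) for _ in range(4)],read_t())
E
```

```text
[np.float64(1.83), np.float64(1.88), np.float64(1.83), np.float64(1.82)] 9.1417
```

View pics/s2.png

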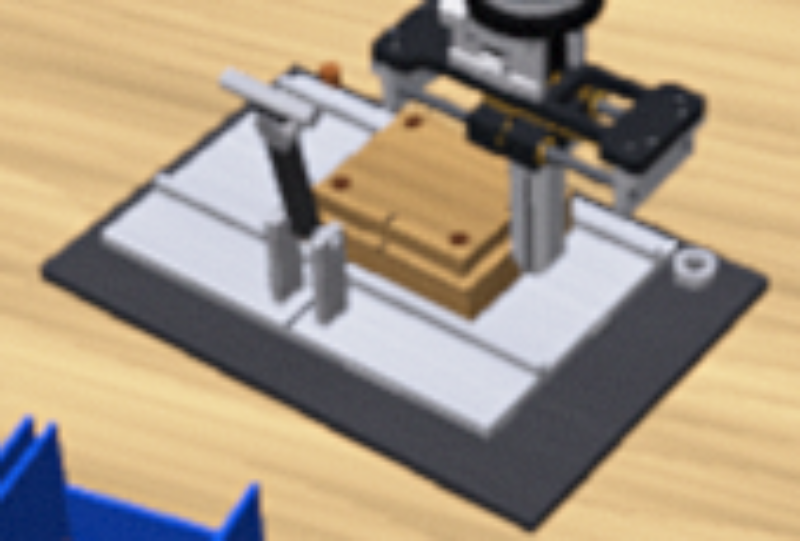

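The scene view shows the fingers against the plinth's +y end at crop (535,250). The plinth is sliding and the plate has shifted only a few mm. I keep pushing.

```bash
python3 - <<'E'
import h
from h import *
b=.39
for y in (.075,.0545):
    t=servo_line(W(0,y,.056),v=.03,force_limit=9);print(t,here().round(4),round(fy()-b,2))
servo_line(W(0,.075,.056),v=.03);dwell(.1);print("free",fy())
servo_line(W(0,.09,.056),v=.1)
servo_line(W(0,.09,.16),v=.2)
servo_line(W(-.043,0,.26),v=.25);dwell(.2)
h.GUESS=-.010
measure("w3");print(read_t())
E
```

```text
False [0.0001 0.0749] 0.72
False [0.     0.0545] 1.83
free -0.152080763066978
plate [-0.0009 -0.0009 -0.0009] plinth [-0.0118 -0.0118 -0.0119]  rel -0.01089 t 13.7
13.725
```

View pics/w3.png

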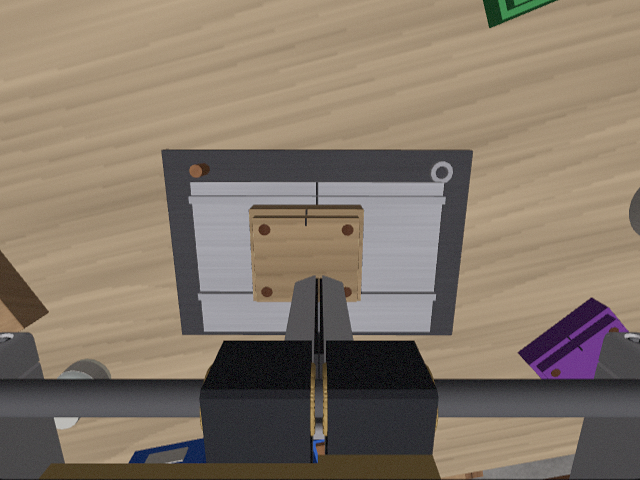

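The plinth line (305,216) lies 10.9 mm beyond the plate line (317,190), and the plinth is released. Now I tap it back from the −y end.

```bash
python3 - <<'E'
import h
from h import *
reach(W(0,-.105,.16),ori())
servo_line(W(0,-.105,.056),v=.12)
b=fy()
for y in (-.078,-.0674):
    t=servo_line(W(0,y,.056),v=.02 if y<-.07 else .015,force_limit=9);print(t,here().round(4),round(fy()-b,2))
servo_line(W(0,-.085,.056),v=.03)
servo_line(W(0,-.10,.056),v=.1)
servo_line(W(0,-.10,.16),v=.2)
servo_line(W(-.043,0,.26),v=.25);dwell(.3)
measure("w4")
# clamp angle from scene: bright handle
im=get_image("scene");cv2.imwrite("pics/scene4.png",im)
E
```

```text
False [ 0.     -0.0781] -2.54
False [-0.     -0.0674] -2.56
plate [-0.0008 -0.0009 -0.0009] plinth [-0.0012 -0.0013 -0.0013]  rel -0.00041 t 20.7
```

```bash
python3 - <<'E'
from h import *
for n in("scene","side"):
    K,T=pose(n)
    for th in(1.4,1.5,1.6,1.7,1.8):
        print(n,th,proj(K,T,[W(.085-.107*np.cos(th),0,.095+.107*np.sin(th)+z) for z in(0,)]).round(1))
a=cv2.resize(cv2.imread("pics/scene4.png")[180:280,200:333],(798,600));cv2.imwrite("pics/c4.png",a)
E
```

```text
scene 1.4 [[263.9 198.4]]
scene 1.5 [[261.2 200.1]]
scene 1.6 [[258.5 202.2]]
scene 1.7 [[255.7 204.7]]
scene 1.8 [[253.1 207.5]]
side 1.4 [[296.5 189. ]]
side 1.5 [[293.1 187.8]]
side 1.6 [[289.6 186.9]]
side 1.7 [[286.2 186.3]]
side 1.8 [[283. 186.]]
```

View pics/c4.png

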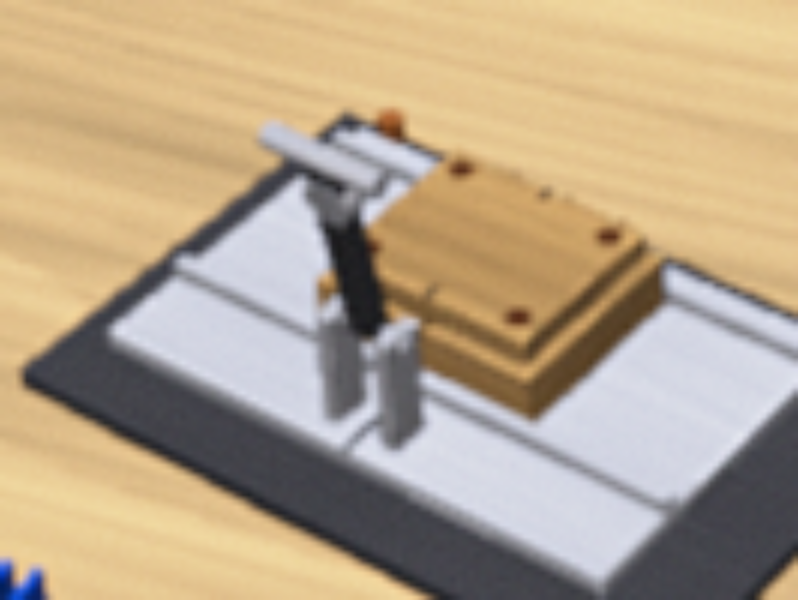

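The handle is at scene pixel (253,206), so the clamp angle is about 1.77 rad, and the plinth is centred. I swing the clamp by pushing the handle from behind (+x), then press it from above along its arc.

```bash
python3 - <<'E'
from h import *
def hd(th): return .085-.107*np.cos(th),.095+.107*np.sin(th)
reach(W(.06,.0,.30),ori())
reach(W(.15,.0,.30),ori())
servo_line(W(.15,.001,.19),v=.15)
f0=np.array(read_force())
for th in(1.75,1.5,1.3,1.1,.9):
    x,z=hd(th)
    t=servo_line(W(x+.014,.001,z-.01),v=.07,force_limit=15);print(th,t,(np.array(read_force())-f0).round(1))
im=get_image("scene");cv2.imwrite("pics/c5.png",cv2.resize(im[160:280,200:360],(800,600)))
K,T=pose("scene");print(((proj(K,T,[W(hd(t)[0],0,hd(t)[1]) for t in(.7,.8,.9,1.,1.1)])-[200,160])*5).round(0).tolist(),read_t())
E
```

```text
1.75 False [0.5 0.1 0.3]
1.5 False [-0.4 -0.  -0.9]
1.3 False [ 0.3  0.2 -0.2]
1.1 False [-0.4  0.2 -0.7]
0.9 False [-0.4  0.2 -0.1]
[[400.0, 186.0], [391.0, 181.0], [381.0, 178.0], [370.0, 177.0], [358.0, 178.0]] 25.2083
```

View pics/c5.png

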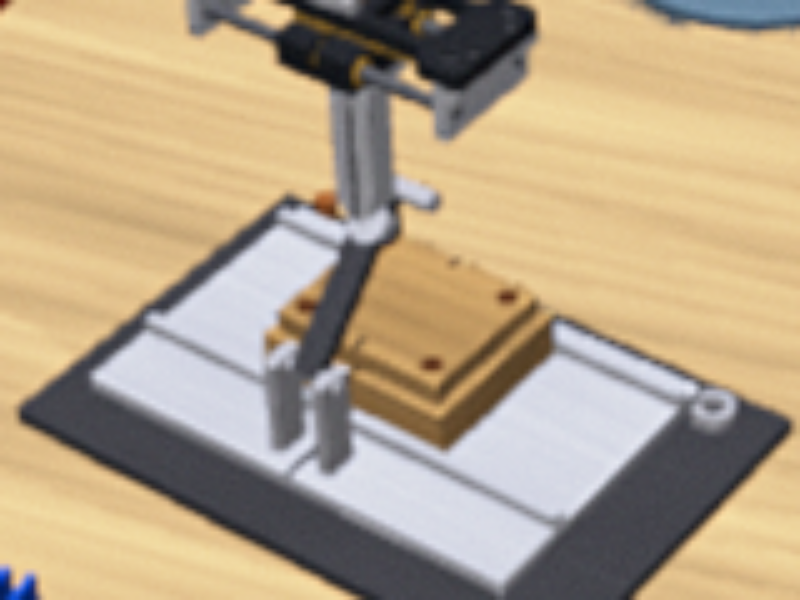

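The clamp has swung to about 0.85 rad. The fingers are behind the handle, whose visible end is at crop (425,192). I lift, go over the top and press down along the arc.

```bash
python3 - <<'E'
from h import *
def hd(th): return .085-.107*np.cos(th),.095+.107*np.sin(th)
x,z=hd(.9)
servo_line(W(x+.02,.001,z+.0),v=.1)
servo_line(W(x+.02,.001,z+.03),v=.1)
x,z=hd(.85)
servo_line(W(x-.002,.001,z+.03),v=.1);dwell(.1)
f0=np.array(read_force())
for th in(.8,.6,.4,.25,.12,.08,.05,.025,.0):
    x,z=hd(th)
    t=servo_line(W(x-.002*(th>.3),.001,z+.006),v=.06 if th>.1 else .015,force_limit=9)
    dwell(.1);print(th,t,(np.array(read_force())-f0).round(1),read_position()[2].round(4))
    if t: break
print(read_t())
E
```

```text
0.8 True [-1.6  1.2  1.4] 0.176
27.0333
```

```bash
python3 - <<'E'
from h import *
def hd(th): return .085-.107*np.cos(th),.095+.107*np.sin(th)
f0=np.array(read_force())
for th in(.78,.6,.4,.25,.12,.08,.05,.025,.0):
    x,z=hd(th)
    t=servo_line(W(x-.002*(th>.3),.001,z+.006),v=.04 if th>.1 else .015,force_limit=15 if th>.1 else 9)
    dwell(.1);print(th,t,(np.array(read_force())-f0).round(1),read_position()[2].round(4))
    if t: break
print(read_t())
im=get_image("scene");cv2.imwrite("pics/c6.png",cv2.resize(im[160:280,200:360],(800,600)))
E
```

```text
0.78 False [ 0.5  0.  -0.8] 0.176
0.6 False [ 0.9 -1.  -1. ] 0.1614
0.4 False [ 1.5 -0.3 -1. ] 0.1428
0.25 False [ 0.8 -0.1 -2.2] 0.1275
0.12 False [ 1.1 -0.2 -1.4] 0.1138
0.08 False [ 1.4  0.1 -0.7] 0.1094
0.05 False [ 0.8 -0.  -1.8] 0.1063
0.025 False [0.9 0.6 0.8] 0.1037
0.0 False [-1.8  0.1  3.5] 0.1011
31.9917
```

View pics/c6.png

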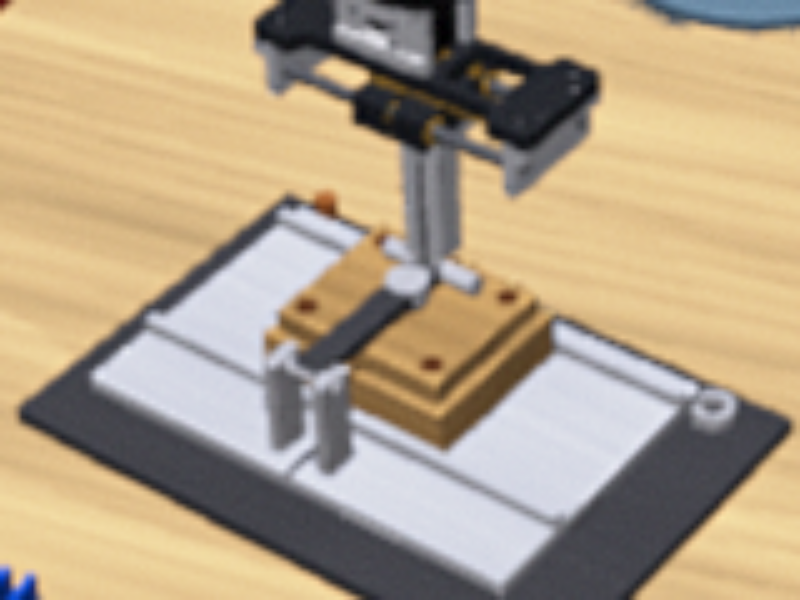

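The foot is on the plinth, and the tip force rose by about 5 N, which is roughly 6 N at the foot. I lift off and check.

```bash
python3 - <<'E'
from h import *
p=read_position()
servo_line([p[0],p[1],.16],v=.05); servo_line([p[0],p[1],.26],v=.2)
reach(W(-.10,0,.28),ori());dwell(.2)
measure("w7")
im=get_image("scene");K,T=pose("scene")
def hd(th): return .085-.107*np.cos(th),.095+.107*np.sin(th)
print(((proj(K,T,[W(hd(t)[0],y,hd(t)[1]) for t in(0,.07,.15) for y in(.03,-.03)])-[245,190])*10).round(0).tolist(),read_t())
cv2.imwrite("pics/c7.png",cv2.resize(im[190:250,245:325],(800,600)))
E
```

```text
plate [-0.0008 -0.0009 -0.0009] plinth [-0.0014 -0.0014 -0.0015]  rel -0.00057 t 34.7
[[507.0, 268.0], [330.0, 188.0], [506.0, 246.0], [328.0, 167.0], [503.0, 224.0], [325.0, 144.0]] 34.7417
```

View pics/c7.png

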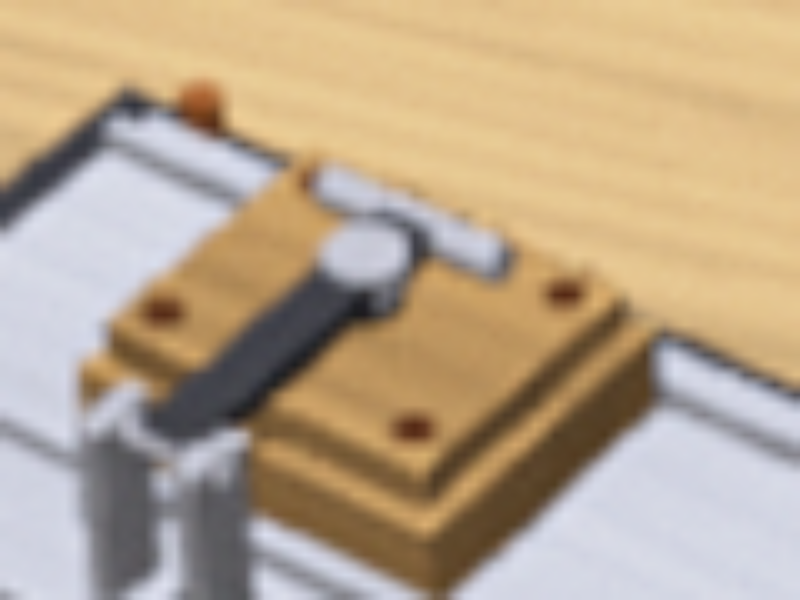

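The handle ends at crop (318,180) and (505,255), which puts the clamp within about 0.04 rad of closed. The plinth is 0.6 mm off the line and the arm is clear, so I hand in.

```bash
python3 -c "
from rig import *
print(hand_in())"
```

```text
the job is handed in; nothing more can be done
None
```

The job is handed in: the plinth was driven about 11 mm past the plate's line and tapped back to about 0.6 mm from it. The clamp was pressed on with roughly 6 N (estimated from the tool force) and rests about 0.04 rad from closed, the arm is clear, and about 35 s of the 67 s were used; no verdict came back.

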